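Find the cap that screws onto the fuel can

TASK

The green fuel can stands open and its cap has got mixed up with a look-alike: of the two yellow caps in the red tray only one has the right thread, and only trying will tell. Find the one that screws onto the leaning filler neck (clockwise), turn it down until it is fully home and let go. The cap that does not fit must be left in the red tray, and the oil bottle, the funnel and the wrench where they are.

Things in the scene. Friction and masses are not known exactly. Their poses are not given: they have to be found in the camera images.
- neck: the can's open threaded filler neck: a white stub 48 mm in diameter (coned to 43 mm at the rim), 56 mm over its thread, leaning 32 degrees from vertical towards the can's front. Origin: centre of its rim, 200 mm above the bench; z points out of the mouth along the neck's axis. A 74 mm collar sits 29 mm below the rim; a cap that is home has its lower edge 23 mm below the rim
- thread_entry (a point): level with the rim, 26 mm from the neck's axis, 22 degrees anticlockwise (looking into the mouth) of its +x side: set the fitting cap on with its bar in line with this point and the neck's axis, or square to that, and its four inner lugs (8 mm above its lower edge, in line with its bar and square to it) drop between the thread starts until its lower edge is about 16 mm below the rim
- thread_start (a point): upper end of one of the four raised thread ridges on the neck, at its +x side, 26 mm from its axis, 4.5 mm below the rim; the others begin at its +y, -x and -y. A coarse quick-closing thread: right-hand (ridges run down clockwise, looking into the mouth), each ridge 160 degrees long, 4 mm thick, 40 mm advance per full turn, about 2 mm of play
- can: the green five-litre fuel can, full and heavy: it does not move. 262 mm long, 150 mm wide, top at 195 mm, carrying handle to 245 mm at its far end. Origin: on the bench straight under the rim of the neck; x runs from its front (neck end, 62 mm ahead of the origin) to its back (200 mm behind it), z up. The neck leans to -x
- tray: the red open tray of caps, fixed, 216 mm long (its x) by 106 mm wide (its y), walls 3 mm thick and 24 mm high, floor 3 mm thick. Origin: centre of its underside, z up. The caps in it are alike outside, 23 mm deep inside, 59 mm wide there, 65 mm at the flared mouth. Turned clockwise, the one that fits turns easily (under 0.5 N m) and sinks until its top meets the rim; the other binds after a few degrees and stays 5 mm higher or more
- cap_a: one of two look-alike yellow screw caps, 66 mm in diameter (70 mm at the flared lower edge), 27 mm tall, with an upright grip bar on top (62 mm long, 13 mm thick, 28 mm tall: 55 mm in all). Starts mouth down in the tray; about 45 g. Origin: centre of its lower edge; z up out of its top; the bar runs along its x axis and is the place to grip and turn it
- cap_b: the other look-alike cap: outside, origin and axes as cap_a
- oil_bottle: bystander: white oil bottle with a red top, 62 mm in diameter, 165 mm tall, standing. Origin: centre of its base
- funnel: bystander: orange funnel standing on its wide mouth, 124 mm in diameter, 135 mm tall. Origin: centre of its base
- wrench: bystander: steel wrench 200 mm long lying flat on the bench along its x axis, between the tray and the can. Origin: middle of its underside
There are look-alikes about, which are no part of the job. Several things look just like the tray: the one meant starts farthest from the robot's base.

How it is judged:
By the outcome, as a careful person would: the job done as asked, in the order asked, and still so for the second after the job is handed in, with the robot touching nothing.
It also fails if it takes over 72 s, if anything falls off the work surface, if the arm or the gripper's body presses on something with over 40 N, if the wrist force passes 120 N, or if a joint passes its speed limit or range.

ROBOT

A 6-joint arm with a two-finger parallel gripper is mounted at the origin on the work surface. World frame = base frame: x ahead of the robot, y to its left, z up, the work surface at z = 0. Lengths are in m, angles in rad, forces in N, time in s.
With the tool pointing down it reaches from about 0.4 to 0.825 m from the base axis. Payload 7 kg.
Tool frame: the origin (TCP) lies on the centre line of the jaws, within the pads' length; the fingertips stand 22 mm ahead of it and the grasp point (between the pads) lies 3 mm ahead of it (arm.tcp_to_tips is the distance from the TCP to the fingertips, in m); z points along the fingers, y is the line along which they close (so a half turn about z gives the same grasp; the last joint's range is limited). The gripper opens to 88 mm and grips with 3 to 60 N. Pads are 19 mm wide; open, the fingers measure 130 mm over their backs; the gripper's body (78 mm by 193 mm) begins 47 mm behind the grasp point.
Start: joints at [1.439, 0.359, 0.012, 0, -1.224, -0.288], TCP at [0.275, 0.616, 0.249] pointing down, gripper open.
Joint ranges: [-3.07, 3.07], [-1.43, 2.12], [-1.02, 1.25], [-3.03, 1.67], [-3.05, -0], [-3.03, 3.03]. Speed limits (rad/s): [2.39, 2.39, 3.01, 3.14, 3.14, 3.14].

INTERFACE

Orientations are given as [roll, pitch, yaw] about the fixed x, y, z axes, in that order (R = Rz(yaw) Ry(pitch) Rx(roll)).
In Python, from station import arm gives the robot as it stands.
- The arm moves only by the tool jog_arm, never from a script. Its argument "targets" is a list of rows, each an object of numbers: "dx", "dy", "dz": the shift along the tool's x, y, z in mm; "rx", "ry", "rz": the turn, a rotation vector about the tool's x, y, z in rad; "gripper": the closure, from 0 (fully open) to 1 (shut). In form: [{"dx": .., "dy": .., "dz": .., "rx": .., "ry": .., "rz": .., "gripper": ..}, ...]. A call has exactly 8 rows; each row is the pose to reach, as a shift and turn from the pose commanded when the call began, along the tool's axes at that moment; what a row does not reach only later rows make up. A row lasts 1/12 s, in which the tool goes at most 41.7 mm and 7.16 degrees, less where a joint would pass 70% of its speed; a pose out of reach is approached as far as the arm can. A call with a gripper value outside its range is refused whole. The fingers move at their own pace and stop on an object; "force" is the grip in N (left out, the last holds). Time passes only in rows, so rows that repeat a pose let the fingers close, or fill a call up. It gives the time, the measured TCP pose, the force, the opening and the grip force at its end, in the units of the state.
- arm.get_state(): the state, without advancing time (a new reading comes with each control period).
- arm.grab_frame(name): name is "scene" or "side" or "wrist"; returns a dict with "frame" (480x640x3 uint8, red, green, blue), "z_map" (480x640 float32, m along the optical axis (not along the pixel's ray), 0 where there is no reading), "fx", "fy", "cx", "cy" (pixels), "view" (4x4, takes a point from world to camera coordinates). Camera axes: x right, y down, z forward; pixel columns grow to the right and rows downward; lengths in m; the calibration is good to about 2 mm. A picture is of the moment at which its call begins.
- arm.job_done(): hands the job in; it is judged then, once.
The state is a dict: "t": time; "q": joint angles; "qd": joint speeds; "joint_efforts": joint torques, N m; "eef_pos": TCP position; "ee_rot": TCP orientation; "force": force on the tool from outside, world axes, zero at the start; "moment": the same for the moment, N m; "width": finger opening in m; "gripper_force": force on a finger pad.
Only numpy, scipy, OpenCV 4.12 (cv2) and the standard library are available. Lean on these libraries where they do the work, as an engineer would, in place of code of your own. Each camera call takes 0.05 s, during which the arm holds its last target. There are 200 camera calls.

## Working session

There is one attempt and no reset: what is moved stays moved. The work goes in short steps, Python scripts to look and compute and a tool call to move; the robot and the scene stay as the last step left them, time stands still between calls to the robot, and variables do not carry over. Pictures are saved under pics/ and viewed, at most 10 in all, crops included, and the job is handed in when it is done.

Besides the shell and the picture viewer there is one more tool, called after ">>>" as name(argument=value, ...) on one line, values as JSON. jog_arm: Moves the arm, as the interface text tells. Its arguments: {"type":"object","properties":{"targets":{"type":"array","items":{"type":"object","properties":{"dx":{"type":"number"},"dy":{"type":"number"},"dz":{"type":"number"},"rx":{"type":"number"},"ry":{"type":"number"},"rz":{"type":"number"},"gripper":{"type":"number"}}}},"force":{"type":"number"}},"required":["targets"]}

```bash
mkdir -p pics; ls
cat > h.py <<'E'
import numpy as np, cv2
from station import arm
def grab(n):
    f=arm.grab_frame(n); np.savez(''+n+'.npz',**f); return f
def pts(f):
    z=f['z_map']; v,u=np.mgrid[0:z.shape[0],0:z.shape[1]]
    P=np.stack([(u-f['cx'])/f['fx']*z,(v-f['cy'])/f['fy']*z,z,np.ones_like(z)],-1)
    return (P@np.linalg.inv(f['view']).T)[...,:3]
E
python3 - <<'E'
from h import *
for n in ('scene','side'):
    f=grab(n); cv2.imwrite(f'pics/{n}0.png',f['frame'][:,:,::-1]); print(n,f['fx'],np.linalg.inv(f['view']).round(3).tolist(),(f['z_map']>0).mean())
E
```

```text
pics
scene 480.22042871730605 [[0.282, 0.768, -0.575, 1.13], [0.959, -0.229, 0.165, -0.186], [-0.005, -0.599, -0.801, 1.07], [0.0, 0.0, 0.0, 1.0]] 0.996162109375
side 589.3905161391878 [[0.719, -0.418, 0.555, -0.554], [-0.694, -0.42, 0.585, -1.081], [-0.012, -0.806, -0.592, 1.23], [0.0, 0.0, 0.0, 1.0]] 0.996162109375
```

View pics/scene0.png

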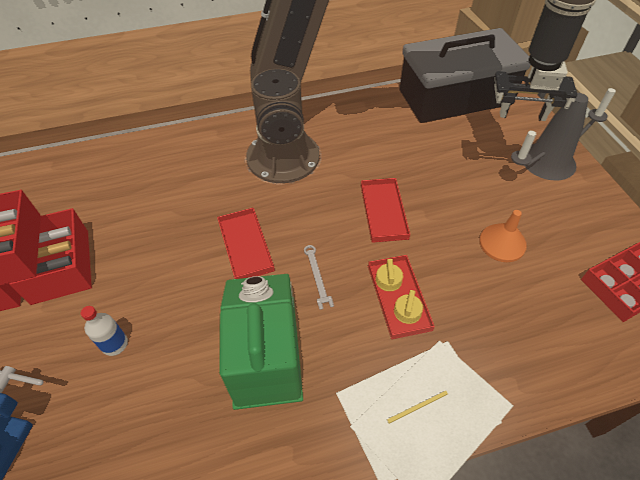

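View pics/side0.png

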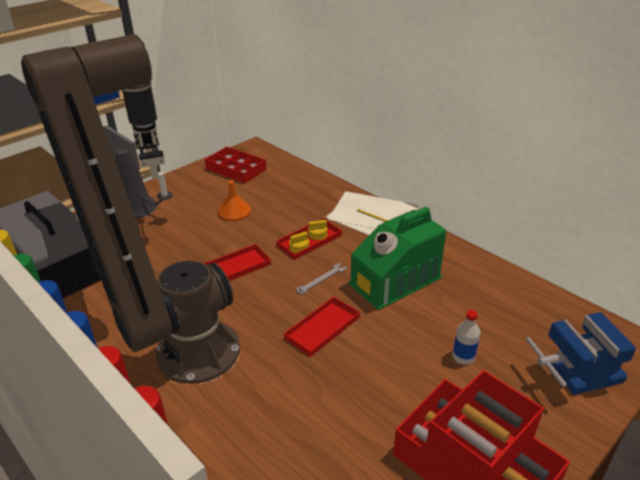

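The scene view shows the can with its neck at (256,288), facing the robot, and the two caps at (390,275) and (409,307) in the far tray. The side view shows the same layout, with the neck at (385,242).

```bash
cat > m.py <<'E'
from h import *
for n in ('scene','side'):
    f=dict(np.load(n+'.npz')); P=pts(f); hsv=cv2.cvtColor(f['frame'],cv2.COLOR_RGB2HSV); H,S,V=[hsv[...,i] for i in range(3)]
    def rect(m):
        q=P[m][:,:2]; r=cv2.minAreaRect((q*1000).astype(np.float32)); return np.round(r[0],1),np.round(r[1],1),round(r[2],1),len(q)
    z=P[...,2]; near=(np.hypot(P[...,0],P[...,1])<1.0)
    ye=(H>20)&(H<35)&(S>110)&near&(z>.012)&(z<.08)
    k,l=cv2.connectedComponents(ye.astype(np.uint8))
    for i in range(1,k):
        m=l==i
        if m.sum()<60: continue
        print(n,'cap',P[m].mean(0).round(3),'zmax',P[m][:,2].max().round(3))
        b=m&(z>.046); print('  bar',rect(b)); t=m&(z>.024)&(z<.036); print('  top',rect(t),np.median(z[t]))
    g=(H>50)&(H<85)&(S>90)&near
    top=g&(z>.18)&(z<.205); print(n,'cantop',rect(top),np.median(z[top])); h=g&(z>.235); print('  handle',rect(h))
    w=(S<70)&(V>120)&(z>.16)&(z<.25)&near
    k,l,st,_=cv2.connectedComponentsWithStats(w.astype(np.uint8))
    for i in range(1,k):
        if st[i,4]>40: m=l==i; print(n,'neck',st[i],P[m].mean(0).round(3),P[m].min(0).round(3),P[m].max(0).round(3))
    cv2.imwrite(f'pics/c_{n}.png',0*H) if 0 else None
f=dict(np.load('scene.npz'));a=cv2.resize(f['frame'][255:325,215:305,::-1],None,fx=4.4,fy=4.4,interpolation=2)
f=dict(np.load('side.npz'));b=cv2.resize(f['frame'][210:280,345:435,::-1],None,fx=4.4,fy=4.4,interpolation=2)
cv2.imwrite('pics/neck.png',np.hstack([a,b]))
E
python3 m.py; python3 -c "
from h import *
print(arm.get_state())"
```

```text
scene cap [0.54  0.153 0.035] zmax 0.064
  bar (array([535.7, 154.9]), array([12.8, 60.7]), 74.8, 121)
  top (array([534.4, 155.4]), array([64.9, 67. ]), 84.0, 342) 0.03026847206736427
scene cap [0.639 0.165 0.035] zmax 0.063
  bar (array([634.3, 167.6]), array([12.8, 62.3]), 57.7, 130)
  top (array([635., 168.]), array([66.2, 65.2]), 65.6, 405) 0.030577597184200833
scene cantop (array([ 674.8, -198.9]), array([147.1, 177.7]), 80.4, 4737) 0.19507058952421386
  handle (array([ 693.2, -203.4]), array([ 25.6, 107.5]), 80.3, 661)
scene neck [   0    2  265   48 2347] [-0.495 -0.373  0.235] [-0.507 -0.78   0.217] [-0.481  0.072  0.25 ]
scene neck [ 405   28  124   38 1344] [-0.137  0.712  0.181] [-0.219  0.479  0.174] [-0.013  0.841  0.188]
scene neck [448  42  41   9  90] [-0.146  0.679  0.181] [-0.157  0.604  0.176] [-0.139  0.749  0.185]
scene neck [424  71  47   9 174] [-0.025  0.534  0.18 ] [-0.048  0.476  0.171] [-0.013  0.623  0.186]
scene neck [602  88  13  15 114] [0.215 0.956 0.182] [0.2   0.944 0.16 ] [0.225 0.971 0.199]
scene neck [524 131  12  15 113] [0.316 0.632 0.183] [0.3
[... 1238 characters left out ...]
 -0.704  0.192]
{'t': 0.1, 'q': array([ 1.43908545e+00,  3.59329047e-01,  1.11760065e-02, -3.25682387e-04,
       -1.22413512e+00, -2.88111400e-01]), 'qd': array([ 3.16112737e-04, -6.62535450e-04,  2.36596367e-03, -3.95822626e-04,
       -9.91159749e-04,  5.22601131e-05]), 'joint_efforts': array([-3.21370593e-03, -5.84165490e+01,  2.93751132e+01,  7.01560736e+00,
        1.01859873e-02, -5.71450028e-05]), 'eef_pos': array([0.27497302, 0.61600709, 0.24771548]), 'ee_rot': array([ 3.14007531e+00, -1.30372059e-04, -4.19933058e-01]), 'force': array([-0.71410036,  0.18743326,  0.23316757]), 'moment': array([-0.03811234,  0.01159778, -0.00429484]), 'gripper_force': 0.0, 'width': 0.0876796612082472}
```

View pics/neck.png

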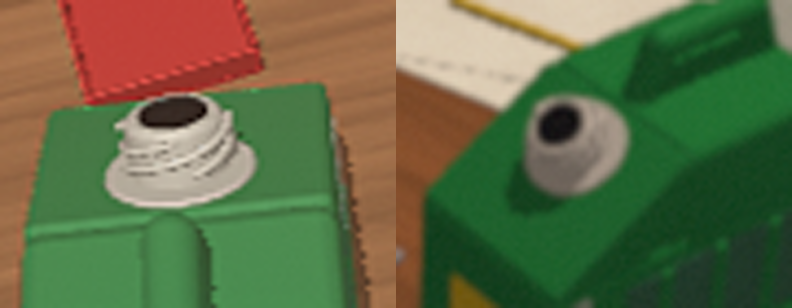

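The crop shows the open mouth at scene (254,280) and side (382,238), with a ridge start visible on the left of the neck.

```bash
cat >> h.py <<'E'
from scipy.spatial.transform import Rotation as Ro
def tool(zax,xdir):
    z=np.array(zax,float);z/=np.linalg.norm(z);x=np.array(xdir,float);x-=z*(x@z);x/=np.linalg.norm(x)
    return np.stack([x,np.cross(z,x),z],1)
def rel(pos,R,base=None):
    s=arm.get_state() if base is None else base
    R0=Ro.from_euler('xyz',s['ee_rot']).as_matrix() if base is None else base[1]
    p0=s['eef_pos'] if base is None else base[0]
    d=R0.T@(np.array(pos)-p0)*1000; r=Ro.from_matrix(R0.T@R).as_rotvec()
    print('d',d.round(1),'r',r.round(3)); return (np.array(pos),R)
def down(deg): a=np.radians(deg); return tool([0,0,-1],[np.cos(a),np.sin(a),0])
def ray(f,u,v,z):
    C=np.linalg.inv(f['view']);d=C[:3,:3]@[(u-f['cx'])/f['fx'],(v-f['cy'])/f['fy'],1];return C[:3,3]+d*(z-C[2,3])/d[2]
E
python3 - <<'E'
from h import *
for n,u,v in(('scene',254.3,280.5),('side',382.3,238.4)): print(ray(dict(np.load(n+'.npz')),u,v,.2).round(4))
b=rel([.34,.50,.28],down(-24)); b=rel([.535,.155,.19],down(-15.2))
E
```

```text
[ 0.5642 -0.1806  0.2   ]
[ 0.5641 -0.185   0.2   ]
d [106.7  79.5 -32.2] r [ 0.002 -0.    -0.001]
d [425.4 314.9  58.2] r [ 0.002 -0.    -0.155]
```

>>> jog_arm(targets=[{"dx": 0, "dy": 0, "dz": -35}, {"dx": 35, "dy": 26, "dz": -45}, {"dx": 68, "dy": 50, "dz": -45}, {"dx": 101, "dy": 74, "dz": -45}, {"dx": 134, "dy": 99, "dz": -45}, {"dx": 167, "dy": 124, "dz": -45}, {"dx": 200, "dy": 149, "dz": -45}, {"dx": 233, "dy": 173, "dz": -45}])

```text
invalid input at $.targets[0]: expected keys dx, dy, dz, rx, ry, rz, gripper
```

>>> jog_arm(targets=[{"dx": 33, "dy": 25, "dz": 0}, {"dx": 66, "dy": 49, "dz": 0, "rz": -0.05}, {"dx": 99, "dy": 74, "dz": 10, "rz": -0.1}, {"dx": 132, "dy": 98, "dz": 30, "rz": -0.155}, {"dx": 160, "dy": 120, "dz": 60, "rz": -0.155}, {"dx": 192, "dy": 142, "dz": 85, "rz": -0.155}, {"dx": 192, "dy": 142, "dz": 103, "rz": -0.155}, {"dx": 192, "dy": 142, "dz": 103, "rz": -0.155}])

```text
invalid input at $.targets[0]: expected keys dx, dy, dz, rx, ry, rz, gripper
```

```bash
cat > w.py <<'E'
from h import *
import sys
f=grab('wrist'); cv2.imwrite('pics/'+sys.argv[1],f['frame'][:,:,::-1]); P=pts(f); s=arm.get_state(); print(s['t'],s['eef_pos'].round(4),s['ee_rot'].round(3),s['q'].round(2))
hsv=cv2.cvtColor(f['frame'],cv2.COLOR_RGB2HSV);H,S,V=[hsv[...,i] for i in range(3)];z=P[...,2]
ye=(H>18)&(H<36)&(S>100)&(z>.02)&(z<.07)
k,l,st,c=cv2.connectedComponentsWithStats(ye.astype(np.uint8))
for i in range(1,k):
    if st[i,4]<300: continue
    m=(l==i); b=m&(z>.05)
    print(st[i],'zmax',np.percentile(z[m],98).round(4))
    if b.sum()>20: print(cv2.minAreaRect((P[b][:,:2]*1000).astype(np.float32)))
E
python3 w.py w1.png
```

```text
0.15 [0.275  0.6161 0.2478] [ 3.14 -0.   -0.42] [ 1.44  0.36  0.01 -0.   -1.22 -0.29]
```

>>> jog_arm(targets=[{"dx": 0, "dy": 0, "dz": -35, "rx": 0, "ry": 0, "rz": 0, "gripper": 0}, {"dx": 35, "dy": 26, "dz": -45, "rx": 0, "ry": 0, "rz": 0, "gripper": 0}, {"dx": 68, "dy": 50, "dz": -45, "rx": 0, "ry": 0, "rz": 0, "gripper": 0}, {"dx": 101, "dy": 74, "dz": -45, "rx": 0, "ry": 0, "rz": 0, "gripper": 0}, {"dx": 134, "dy": 99, "dz": -45, "rx": 0, "ry": 0, "rz": 0, "gripper": 0}, {"dx": 167, "dy": 124, "dz": -45, "rx": 0, "ry": 0, "rz": 0, "gripper": 0}, {"dx": 200, "dy": 149, "dz": -45, "rx": 0, "ry": 0, "rz": 0, "gripper": 0}, {"dx": 233, "dy": 173, "dz": -45, "rx": 0, "ry": 0, "rz": 0, "gripper": 0}])

```text
t: 0.82
eef_pos: [0.4177, 0.3614, 0.2936]
ee_rot: [-3.142, 0.0, -0.419]
force: [1.2, 1.3, -0.6]
width: 0.0876
gripper_force: 0.0
```

>>> jog_arm(targets=[{"dx": 33, "dy": 25, "dz": 0, "rx": 0, "ry": 0, "rz": 0, "gripper": 0}, {"dx": 66, "dy": 49, "dz": 0, "rx": 0, "ry": 0, "rz": -0.05, "gripper": 0}, {"dx": 99, "dy": 74, "dz": 10, "rx": 0, "ry": 0, "rz": -0.1, "gripper": 0}, {"dx": 132, "dy": 98, "dz": 30, "rx": 0, "ry": 0, "rz": -0.155, "gripper": 0}, {"dx": 160, "dy": 120, "dz": 60, "rx": 0, "ry": 0, "rz": -0.155, "gripper": 0}, {"dx": 192, "dy": 142, "dz": 85, "rx": 0, "ry": 0, "rz": -0.155, "gripper": 0}, {"dx": 192, "dy": 142, "dz": 103, "rx": 0, "ry": 0, "rz": -0.155, "gripper": 0}, {"dx": 192, "dy": 142, "dz": 103, "rx": 0, "ry": 0, "rz": -0.155, "gripper": 0}])

```text
t: 1.48
eef_pos: [0.533, 0.1517, 0.1852]
ee_rot: [3.136, 0.006, -0.269]
force: [-1.6, -0.3, -1.2]
width: 0.0876
gripper_force: 0.0
```

```bash
python3 w.py w1.png
```

```text
1.5333 [0.5338 0.1532 0.1878] [ 3.137  0.004 -0.268] [ 0.63  0.21 -0.34 -0.   -1.03  0.67]
[ 207   35   99  105 7937] zmax 0.0583
((632.66357421875, 169.5912628173828), (13.355565071105957, 61.44597625732422), 57.296817779541016)
[ 268  174   89   98 6109] zmax 0.0581
((533.3907470703125, 157.25759887695312), (12.796221733093262, 61.43842315673828), 74.62654113769531)
```

```bash
python3 -c "
from h import *
rel([.5335,.1568,.0565],down(-15.4))"
```

```text
d [ -0.7  -4.  131.3] r [0.004 0.004 0.001]
```

>>> jog_arm(targets=[{"dx": -0.7, "dy": -4, "dz": 30, "rx": 0, "ry": 0, "rz": 0, "gripper": 0}, {"dx": -0.7, "dy": -4, "dz": 60, "rx": 0, "ry": 0, "rz": 0, "gripper": 0}, {"dx": -0.7, "dy": -4, "dz": 85, "rx": 0, "ry": 0, "rz": 0, "gripper": 0}, {"dx": -0.7, "dy": -4, "dz": 105, "rx": 0, "ry": 0, "rz": 0, "gripper": 0}, {"dx": -0.7, "dy": -4, "dz": 120, "rx": 0, "ry": 0, "rz": 0, "gripper": 0}, {"dx": -0.7, "dy": -4, "dz": 129, "rx": 0, "ry": 0, "rz": 0, "gripper": 0}, {"dx": -0.7, "dy": -4, "dz": 131, "rx": 0, "ry": 0, "rz": 0, "gripper": 0}, {"dx": -0.7, "dy": -4, "dz": 131, "rx": 0, "ry": 0, "rz": 0, "gripper": 0}])

```text
t: 2.2
eef_pos: [0.5355, 0.1603, 0.0601]
ee_rot: [-3.141, -0.0, -0.264]
force: [-0.4, -0.4, 0.1]
width: 0.0872
gripper_force: 0.0
```

>>> jog_arm(force=30, targets=[{"dx": 0, "dy": 0, "dz": 0, "rx": 0, "ry": 0, "rz": 0, "gripper": 1}, {"dx": 0, "dy": 0, "dz": 0, "rx": 0, "ry": 0, "rz": 0, "gripper": 1}, {"dx": 0, "dy": 0, "dz": 0, "rx": 0, "ry": 0, "rz": 0, "gripper": 1}, {"dx": 0, "dy": 0, "dz": 0, "rx": 0, "ry": 0, "rz": 0, "gripper": 1}, {"dx": 0, "dy": 0, "dz": 0, "rx": 0, "ry": 0, "rz": 0, "gripper": 1}, {"dx": 0, "dy": 0, "dz": 0, "rx": 0, "ry": 0, "rz": 0, "gripper": 1}, {"dx": 0, "dy": 0, "dz": 0, "rx": 0, "ry": 0, "rz": 0, "gripper": 1}, {"dx": 0, "dy": 0, "dz": 0, "rx": 0, "ry": 0, "rz": 0, "gripper": 1}])

```text
t: 2.87
eef_pos: [0.5352, 0.1595, 0.0596]
ee_rot: [-3.142, 0.0, -0.265]
force: [-0.9, 0.4, -0.4]
width: 0.0398
gripper_force: 0.0
```

>>> jog_arm(targets=[{"dx": 0, "dy": 0, "dz": 0, "rx": 0, "ry": 0, "rz": 0, "gripper": 1}, {"dx": 0, "dy": 0, "dz": 0, "rx": 0, "ry": 0, "rz": 0, "gripper": 1}, {"dx": 0, "dy": 0, "dz": 0, "rx": 0, "ry": 0, "rz": 0, "gripper": 1}, {"dx": 0, "dy": 0, "dz": 0, "rx": 0, "ry": 0, "rz": 0, "gripper": 1}, {"dx": 0, "dy": 0, "dz": 0, "rx": 0, "ry": 0, "rz": 0, "gripper": 1}, {"dx": 0, "dy": 0, "dz": 0, "rx": 0, "ry": 0, "rz": 0, "gripper": 1}, {"dx": 0, "dy": 0, "dz": 0, "rx": 0, "ry": 0, "rz": 0, "gripper": 1}, {"dx": 0, "dy": 0, "dz": 0, "rx": 0, "ry": 0, "rz": 0, "gripper": 1}])

```text
t: 3.53
eef_pos: [0.5352, 0.1596, 0.0595]
ee_rot: [3.142, 0.0, -0.265]
force: [0.4, 0.2, -0.1]
width: 0.0128
gripper_force: 30.0
```

```bash
cat > neck.py <<'E'
from h import *
y=np.radians(-9.6); cx=np.array([np.cos(y),np.sin(y),0]); t=np.radians(32)
A=-np.sin(t)*cx+np.array([0,0,np.cos(t)]); NX=np.cos(t)*cx+np.array([0,0,np.sin(t)]); NY=np.cross(A,NX)
RIM=np.array([.5645,-.1815,.2])
def npose(h,deg):  # TCP h above rim along axis; bar (tool x) at deg in neck frame
    a=np.radians(deg); return RIM+A*h, tool(-A,np.cos(a)*NX+np.sin(a)*NY)
E
python3 - <<'E'
from neck import *
s=arm.get_state();print(s['eef_pos'].round(4),s['ee_rot'].round(3),s['width'],s['gripper_force'],s['q'].round(2))
b=rel([.535,.16,.26],down(-15.4))
for d in(22,-68): rel(*npose(.12,d),base=b)
E
```

```text
[0.5352 0.1596 0.0595] [ 3.142  0.    -0.265] 0.012767321541964567 29.999480545520782 [ 0.64  0.37 -0.47 -0.   -0.73  0.67]
d [  -0.3   -0.4 -200.5] r [0.    0.    0.004]
d [ 55.9 327.8 -41.8] r [-0.079  0.558 -0.472]
d [ 55.9 327.8 -41.8] r [0.352 0.469 1.056]
```

>>> jog_arm(targets=[{"dx": 0, "dy": 0, "dz": -30, "rx": 0, "ry": 0, "rz": 0, "gripper": 1}, {"dx": 0, "dy": 0, "dz": -65, "rx": 0, "ry": 0, "rz": 0, "gripper": 1}, {"dx": 0, "dy": 0, "dz": -105, "rx": 0, "ry": 0, "rz": 0, "gripper": 1}, {"dx": 0, "dy": 0, "dz": -145, "rx": 0, "ry": 0, "rz": 0, "gripper": 1}, {"dx": 0, "dy": 0, "dz": -180, "rx": 0, "ry": 0, "rz": 0, "gripper": 1}, {"dx": 0, "dy": 0, "dz": -200, "rx": 0, "ry": 0, "rz": 0, "gripper": 1}, {"dx": 0, "dy": 0, "dz": -200, "rx": 0, "ry": 0, "rz": 0, "gripper": 1}, {"dx": 0, "dy": 0, "dz": -200, "rx": 0, "ry": 0, "rz": 0, "gripper": 1}])

```text
t: 4.2
eef_pos: [0.5355, 0.1599, 0.261]
ee_rot: [-3.139, -0.002, -0.265]
force: [0.1, -0.0, -0.5]
width: 0.0127
gripper_force: 30.0
```

>>> jog_arm(targets=[{"dx": 5, "dy": 30, "dz": -5, "rx": -0.01, "ry": 0.06, "rz": -0.05, "gripper": 1}, {"dx": 10, "dy": 60, "dz": -10, "rx": -0.02, "ry": 0.12, "rz": -0.1, "gripper": 1}, {"dx": 16, "dy": 95, "dz": -15, "rx": -0.03, "ry": 0.17, "rz": -0.15, "gripper": 1}, {"dx": 22, "dy": 130, "dz": -20, "rx": -0.035, "ry": 0.23, "rz": -0.2, "gripper": 1}, {"dx": 28, "dy": 165, "dz": -25, "rx": -0.04, "ry": 0.29, "rz": -0.24, "gripper": 1}, {"dx": 34, "dy": 200, "dz": -30, "rx": -0.05, "ry": 0.34, "rz": -0.29, "gripper": 1}, {"dx": 40, "dy": 230, "dz": -35, "rx": -0.06, "ry": 0.4, "rz": -0.34, "gripper": 1}, {"dx": 45, "dy": 260, "dz": -40, "rx": -0.065, "ry": 0.45, "rz": -0.38, "gripper": 1}])

```text
t: 4.87
eef_pos: [0.509, -0.1045, 0.2981]
ee_rot: [2.98, -0.425, 0.16]
force: [0.2, 0.1, -0.5]
width: 0.0129
gripper_force: 30.0
```

Run:
```python
from neck import *
s=arm.get_state();print(s['eef_pos'].round(4),s['ee_rot'].round(3),s['width'],s['q'].round(2))
rel(*npose(.12,22))
```

```text
[ 0.509  -0.1045  0.2981] [ 2.98  -0.425  0.16 ] 0.012850506924305578 [ 0.32 -0.2  -0.72  0.36 -0.69  1.14]
d [-14.6  65.2  -0.2] r [-0.016  0.107 -0.085]
```

>>> jog_arm(targets=[{"dx": -6, "dy": 26, "dz": 0, "rx": -0.006, "ry": 0.04, "rz": -0.03, "gripper": 1}, {"dx": -12, "dy": 50, "dz": 0, "rx": -0.012, "ry": 0.08, "rz": -0.065, "gripper": 1}, {"dx": -14.6, "dy": 65, "dz": 0, "rx": -0.016, "ry": 0.107, "rz": -0.085, "gripper": 1}, {"dx": -14.6, "dy": 65, "dz": 0, "rx": -0.016, "ry": 0.107, "rz": -0.085, "gripper": 1}, {"dx": -14.6, "dy": 65, "dz": 0, "rx": -0.016, "ry": 0.107, "rz": -0.085, "gripper": 1}, {"dx": -14.6, "dy": 65, "dz": 0, "rx": -0.016, "ry": 0.107, "rz": -0.085, "gripper": 1}, {"dx": -14.6, "dy": 65, "dz": 0, "rx": -0.016, "ry": 0.107, "rz": -0.085, "gripper": 1}, {"dx": -14.6, "dy": 65, "dz": 0, "rx": -0.016, "ry": 0.107, "rz": -0.085, "gripper": 1}])

```text
t: 5.53
eef_pos: [0.5036, -0.1685, 0.3026]
ee_rot: [2.914, -0.513, 0.274]
force: [-0.5, 0.1, -0.4]
width: 0.013
gripper_force: 30.0
```

Run:
```python
from neck import *
s=arm.get_state();print(s['eef_pos'].round(4),s['force'],s['moment'],s['q'].round(2))
rel(*npose(.062,22))
rel(*npose(.041,22))
f=grab('scene');a=cv2.resize(f['frame'][190:330,190:330,::-1],None,fx=2.8,fy=2.8,interpolation=2)
g=grab('side');b=cv2.resize(g['frame'][160:300,310:450,::-1],None,fx=2.8,fy=2.8,interpolation=2)
cv2.imwrite('pics/pre.png',np.hstack([a,b]))
```

```text
[ 0.5036 -0.1685  0.3026] [-0.47288989  0.10810817 -0.37735569] [ 2.33060990e-01  1.76297952e+00 -8.34776724e-04] [ 0.15 -0.23 -0.76  0.33 -0.53  1.4 ]
d [-2.4  1.9 57.9] r [-0.001  0.002 -0.003]
d [-2.4  1.9 78.9] r [-0.001  0.002 -0.003]
```

View pics/pre.png

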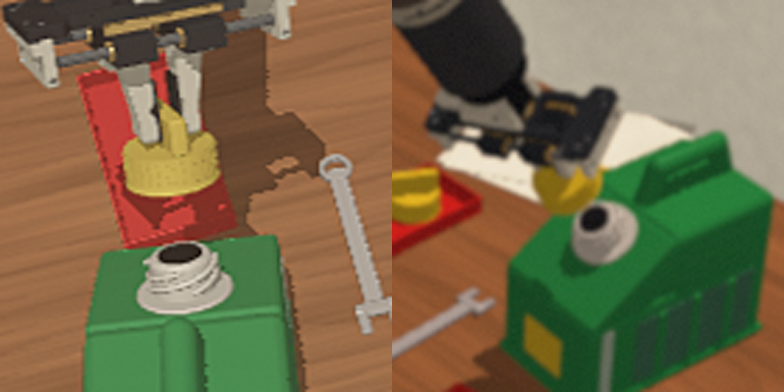

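The cap is upright in the jaws, in line with the mouth in both crops. Descending.

>>> jog_arm(targets=[{"dx": -1, "dy": 2, "dz": 20, "rx": 0, "ry": 0, "rz": 0, "gripper": 1}, {"dx": -1, "dy": 2, "dz": 38, "rx": 0, "ry": 0, "rz": 0, "gripper": 1}, {"dx": -1, "dy": 2, "dz": 52, "rx": 0, "ry": 0, "rz": 0, "gripper": 1}, {"dx": -1, "dy": 2, "dz": 60, "rx": 0, "ry": 0, "rz": 0, "gripper": 1}, {"dx": -1, "dy": 2, "dz": 65, "rx": 0, "ry": 0, "rz": 0, "gripper": 1}, {"dx": -1, "dy": 2, "dz": 68, "rx": 0, "ry": 0, "rz": 0, "gripper": 1}, {"dx": -1, "dy": 2, "dz": 70, "rx": 0, "ry": 0, "rz": 0, "gripper": 1}, {"dx": -1, "dy": 2, "dz": 70, "rx": 0, "ry": 0, "rz": 0, "gripper": 1}])

```text
t: 6.3
eef_pos: [0.5394, -0.1775, 0.2434]
ee_rot: [2.914, -0.514, 0.273]
force: [-0.2, -1.5, 0.2]
width: 0.0129
gripper_force: 30.0
```

```bash
cat > n.py <<'E'
from neck import *
s=arm.get_state();p=s['eef_pos'];R=Ro.from_euler('xyz',s['ee_rot']).as_matrix()
d=p-RIM
print('t',round(s['t'],2),'h',round(d@A*1000,1),'lat nx,ny',(np.array([d@NX,d@NY])*1000).round(1),'bar deg',np.degrees(np.arctan2(R[:,0]@NY,R[:,0]@NX)).round(1),'tilt',np.degrees(np.arccos(min(1,-R[:,2]@A))).round(1))
print('F tool',(R.T@s['force']).round(1),'M tool',(R.T@s['moment']).round(2),'w',s['width'].round(4),'q6',s['q'][5].round(2))
E
python3 n.py
```

```text
t 6.3 h 50.3 lat nx,ny [ 1.4 -0.3] bar deg 21.8 tilt 0.1Traceback (most recent call last):
  File "n.py", line 5, in <module>
    print('F tool',(R.T@s['force']).round(1),'M tool',(R.T@s['moment']).round(2),'w',s['width'].round(4),'q6',s['q'][5].round(2))
                                                                                     ^^^^^^^^^^^^^^^^
AttributeError: 'float' object has no attribute 'round'
```

>>> jog_arm(targets=[{"dx": 0, "dy": 0, "dz": 2, "rx": 0, "ry": 0, "rz": 0, "gripper": 1}, {"dx": 0, "dy": 0, "dz": 4, "rx": 0, "ry": 0, "rz": 0, "gripper": 1}, {"dx": 0, "dy": 0, "dz": 6, "rx": 0, "ry": 0, "rz": 0, "gripper": 1}, {"dx": 0, "dy": 0, "dz": 8, "rx": 0, "ry": 0, "rz": 0, "gripper": 1}, {"dx": 0, "dy": 0, "dz": 9, "rx": 0, "ry": 0, "rz": 0, "gripper": 1}, {"dx": 0, "dy": 0, "dz": 9.5, "rx": 0, "ry": 0, "rz": 0, "gripper": 1}, {"dx": 0, "dy": 0, "dz": 9.5, "rx": 0, "ry": 0, "rz": 0, "gripper": 1}, {"dx": 0, "dy": 0, "dz": 9.5, "rx": 0, "ry": 0, "rz": 0, "gripper": 1}])

```text
t: 6.97
eef_pos: [0.5442, -0.1785, 0.2354]
ee_rot: [2.914, -0.514, 0.273]
force: [0.4, -0.1, -1.0]
width: 0.0129
gripper_force: 30.0
```

```bash
sed -i "s/s\['width'\].round(4)/round(s['width'],4)/" n.py; python3 n.py
```

```text
t 6.97 h 40.9 lat nx,ny [ 1.3 -0.5] bar deg 21.8 tilt 0.1
F tool [-0.2 -0.1  1.1] M tool [ 0.65 -1.71 -0.06] w 0.0129 q6 1.3
```

>>> jog_arm(targets=[{"dx": 0, "dy": 0, "dz": 0.5, "rx": 0, "ry": 0, "rz": 0, "gripper": 1}, {"dx": 0, "dy": 0, "dz": 0.7, "rx": 0, "ry": 0, "rz": 0.05, "gripper": 1}, {"dx": 0, "dy": 0, "dz": 1.1, "rx": 0, "ry": 0, "rz": 0.1, "gripper": 1}, {"dx": 0, "dy": 0, "dz": 1.5, "rx": 0, "ry": 0, "rz": 0.15, "gripper": 1}, {"dx": 0, "dy": 0, "dz": 1.8, "rx": 0, "ry": 0, "rz": 0.2, "gripper": 1}, {"dx": 0, "dy": 0, "dz": 2.1, "rx": 0, "ry": 0, "rz": 0.25, "gripper": 1}, {"dx": 0, "dy": 0, "dz": 2.1, "rx": 0, "ry": 0, "rz": 0.25, "gripper": 1}, {"dx": 0, "dy": 0, "dz": 2.1, "rx": 0, "ry": 0, "rz": 0.25, "gripper": 1}])

```text
t: 7.63
eef_pos: [0.5454, -0.1787, 0.2338]
ee_rot: [3.06, -0.553, -0.013]
force: [-0.3, 1.4, -0.5]
width: 0.013
gripper_force: 30.0
```

```bash
python3 n.py
```

```text
t 7.63 h 38.9 lat nx,ny [ 1.5 -0.4] bar deg 7.6 tilt 0.0
F tool [-0.5 -1.4  0.1] M tool [ 0.49 -1.85 -0.03] w 0.013 q6 1.05
```

>>> jog_arm(targets=[{"dx": 0, "dy": 0, "dz": 0.3, "rx": 0, "ry": 0, "rz": 0.06, "gripper": 1}, {"dx": 0, "dy": 0, "dz": 0.7, "rx": 0, "ry": 0, "rz": 0.12, "gripper": 1}, {"dx": 0, "dy": 0, "dz": 1.1, "rx": 0, "ry": 0, "rz": 0.18, "gripper": 1}, {"dx": 0, "dy": 0, "dz": 1.5, "rx": 0, "ry": 0, "rz": 0.24, "gripper": 1}, {"dx": 0, "dy": 0, "dz": 1.9, "rx": 0, "ry": 0, "rz": 0.3, "gripper": 1}, {"dx": 0, "dy": 0, "dz": 2.3, "rx": 0, "ry": 0, "rz": 0.36, "gripper": 1}, {"dx": 0, "dy": 0, "dz": 2.5, "rx": 0, "ry": 0, "rz": 0.4, "gripper": 1}, {"dx": 0, "dy": 0, "dz": 2.5, "rx": 0, "ry": 0, "rz": 0.4, "gripper": 1}])

```text
t: 8.3
eef_pos: [0.5467, -0.1789, 0.2317]
ee_rot: [-2.977, -0.536, -0.483]
force: [-0.6, 0.4, 1.0]
width: 0.0129
gripper_force: 30.0
```

```bash
python3 n.py
```

```text
t 8.3 h 36.4 lat nx,ny [ 1.6 -0.4] bar deg -15.5 tilt 0.0
F tool [-0.2 -0.2 -1.2] M tool [-0.39 -1.77  0.05] w 0.0129 q6 0.64
```

>>> jog_arm(targets=[{"dx": 0, "dy": 0, "dz": 0.3, "rx": 0, "ry": 0, "rz": 0.06, "gripper": 1}, {"dx": 0, "dy": 0, "dz": 0.7, "rx": 0, "ry": 0, "rz": 0.12, "gripper": 1}, {"dx": 0, "dy": 0, "dz": 1.1, "rx": 0, "ry": 0, "rz": 0.18, "gripper": 1}, {"dx": 0, "dy": 0, "dz": 1.5, "rx": 0, "ry": 0, "rz": 0.24, "gripper": 1}, {"dx": 0, "dy": 0, "dz": 1.9, "rx": 0, "ry": 0, "rz": 0.3, "gripper": 1}, {"dx": 0, "dy": 0, "dz": 2.3, "rx": 0, "ry": 0, "rz": 0.36, "gripper": 1}, {"dx": 0, "dy": 0, "dz": 2.6, "rx": 0, "ry": 0, "rz": 0.42, "gripper": 1}, {"dx": 0, "dy": 0, "dz": 2.6, "rx": 0, "ry": 0, "rz": 0.42, "gripper": 1}])

```text
t: 8.97
eef_pos: [0.548, -0.1792, 0.2296]
ee_rot: [-2.764, -0.421, -0.939]
force: [-1.3, -0.1, 1.8]
width: 0.0127
gripper_force: 30.0
```

```bash
python3 n.py
```

```text
t 8.97 h 33.9 lat nx,ny [ 1.6 -0.5] bar deg -39.5 tilt 0.0
F tool [ 0.1  0.3 -2.2] M tool [-1.26 -1.15  0.05] w 0.0127 q6 0.21
```

>>> jog_arm(targets=[{"dx": 0, "dy": 0, "dz": 0.3, "rx": 0, "ry": 0, "rz": 0.05, "gripper": 1}, {"dx": 0, "dy": 0, "dz": 0.6, "rx": 0, "ry": 0, "rz": 0.1, "gripper": 1}, {"dx": 0, "dy": 0, "dz": 0.9, "rx": 0, "ry": 0, "rz": 0.15, "gripper": 1}, {"dx": 0, "dy": 0, "dz": 1.2, "rx": 0, "ry": 0, "rz": 0.2, "gripper": 1}, {"dx": 0, "dy": 0, "dz": 1.5, "rx": 0, "ry": 0, "rz": 0.25, "gripper": 1}, {"dx": 0, "dy": 0, "dz": 1.5, "rx": 0, "ry": 0, "rz": 0.3, "gripper": 1}, {"dx": 0, "dy": 0, "dz": 1.5, "rx": 0, "ry": 0, "rz": 0.3, "gripper": 1}, {"dx": 0, "dy": 0, "dz": 1.5, "rx": 0, "ry": 0, "rz": 0.3, "gripper": 1}])

```text
t: 9.63
eef_pos: [0.5481, -0.1801, 0.2296]
ee_rot: [-2.661, -0.298, -1.228]
force: [-16.8, 1.0, 17.5]
width: 0.0125
gripper_force: 30.0
```

```bash
python3 n.py
```

```text
t 9.63 h 33.8 lat nx,ny [ 1.7 -1.4] bar deg -56.5 tilt 0.1
F tool [ -1.2   5.1 -23.7] M tool [-3.36 -1.25  0.02] w 0.0125 q6 -0.09
```

>>> jog_arm(targets=[{"dx": 0, "dy": 0, "dz": -1, "rx": 0, "ry": 0, "rz": 0.04, "gripper": 1}, {"dx": 0, "dy": 0, "dz": -1, "rx": 0, "ry": 0, "rz": 0.08, "gripper": 1}, {"dx": 0, "dy": 0, "dz": -1, "rx": 0, "ry": 0, "rz": 0.12, "gripper": 1}, {"dx": 0, "dy": 0, "dz": -1, "rx": 0, "ry": 0, "rz": 0.16, "gripper": 1}, {"dx": 0, "dy": 0, "dz": -1, "rx": 0, "ry": 0, "rz": 0.2, "gripper": 1}, {"dx": 0, "dy": 0, "dz": -1, "rx": 0, "ry": 0, "rz": 0.2, "gripper": 1}, {"dx": 0, "dy": 0, "dz": -1, "rx": 0, "ry": 0, "rz": 0.2, "gripper": 1}, {"dx": 0, "dy": 0, "dz": -1, "rx": 0, "ry": 0, "rz": 0.2, "gripper": 1}])

```text
t: 10.3
eef_pos: [0.5472, -0.1799, 0.229]
ee_rot: [-2.619, -0.202, -1.407]
force: [-9.5, -2.5, 7.9]
width: 0.0126
gripper_force: 30.8
```

```bash
python3 n.py
```

```text
t 10.3 h 33.8 lat nx,ny [ 0.7 -1.3] bar deg -67.9 tilt 0.1
F tool [  2.5   4.7 -11.5] M tool [-3.12  0.06 -0.65] w 0.0126 q6 -0.28
```

>>> jog_arm(targets=[{"dx": 0, "dy": 0, "dz": -0.5, "rx": 0, "ry": 0, "rz": -0.02, "gripper": 0.6}, {"dx": 0, "dy": 0, "dz": -0.5, "rx": 0, "ry": 0, "rz": -0.02, "gripper": 0.6}, {"dx": 0, "dy": 0, "dz": -0.5, "rx": 0, "ry": 0, "rz": -0.02, "gripper": 0.6}, {"dx": 0, "dy": 0, "dz": -0.5, "rx": 0, "ry": 0, "rz": -0.02, "gripper": 0.6}, {"dx": 0, "dy": 0, "dz": -0.5, "rx": 0, "ry": 0, "rz": -0.02, "gripper": 0.6}, {"dx": 0, "dy": 0, "dz": -0.5, "rx": 0, "ry": 0, "rz": -0.02, "gripper": 0.6}, {"dx": 0, "dy": 0, "dz": -0.5, "rx": 0, "ry": 0, "rz": -0.02, "gripper": 0.6}, {"dx": 0, "dy": 0, "dz": -0.5, "rx": 0, "ry": 0, "rz": -0.02, "gripper": 0.6}])

```text
t: 10.97
eef_pos: [0.548, -0.1791, 0.2292]
ee_rot: [-2.621, -0.208, -1.393]
force: [-0.3, -0.6, -1.0]
width: 0.0353
gripper_force: 0.0
```

>>> jog_arm(targets=[{"dx": 0, "dy": 0, "dz": -10, "rx": 0, "ry": 0, "rz": 0, "gripper": 0.6}, {"dx": 0, "dy": 0, "dz": -30, "rx": 0, "ry": 0, "rz": 0, "gripper": 0.6}, {"dx": 0, "dy": 0, "dz": -55, "rx": 0, "ry": 0, "rz": 0, "gripper": 0.6}, {"dx": 0, "dy": 0, "dz": -80, "rx": 0, "ry": 0, "rz": 0, "gripper": 0.6}, {"dx": 0, "dy": 0, "dz": -100, "rx": 0, "ry": 0, "rz": 0, "gripper": 0.6}, {"dx": 0, "dy": 0, "dz": -110, "rx": 0, "ry": 0, "rz": 0, "gripper": 0.6}, {"dx": 0, "dy": 0, "dz": -110, "rx": 0, "ry": 0, "rz": 0, "gripper": 0.6}, {"dx": 0, "dy": 0, "dz": -110, "rx": 0, "ry": 0, "rz": 0, "gripper": 0.6}])

```text
t: 11.63
eef_pos: [0.4907, -0.1692, 0.3231]
ee_rot: [-2.619, -0.208, -1.393]
force: [0.8, -0.5, -0.0]
width: 0.0349
gripper_force: 0.0
```

```bash
python3 n.py
python3 - <<'E'
from neck import *
f=grab('scene');a=cv2.resize(f['frame'][190:330,190:330,::-1],None,fx=2.8,fy=2.8,interpolation=2)
g=grab('side');b=cv2.resize(g['frame'][160:300,310:450,::-1],None,fx=2.8,fy=2.8,interpolation=2)
cv2.imwrite('pics/post.png',np.hstack([a,b]))
for f in(f,g):
    P=pts(f);h=cv2.cvtColor(f['frame'],cv2.COLOR_RGB2HSV);D=P-RIM
    m=(h[...,0]>18)&(h[...,0]<36)&(h[...,1]>100)&(np.linalg.norm(D,axis=-1)<.09)
    d=D[m];print(m.sum(),'axial max',np.percentile(d@A,[50,90,98,100]).round(4))
    b=d[d@A>.012];print('bar',cv2.minAreaRect((np.stack([b@NX,b@NY],1)*1000).astype(np.float32)))
E
```

```text
t 11.63 h 144.1 lat nx,ny [ 1.8 -0.2] bar deg -67.0 tilt 0.1
F tool [ 0.6 -0.5  0.5] M tool [-1.66 -0.74  0.05] w 0.0349 q6 -0.13
937 axial max [0.0051 0.0291 0.0333 0.0347]
bar ((2.892253875732422, 0.5297889709472656), (14.8339204788208, 63.42005157470703), 23.844852447509766)
486 axial max [0.0048 0.0307 0.037  0.0433]
bar ((-0.8224344253540039, -4.364719390869141), (34.83711242675781, 61.127933502197266), 44.04589080810547)
```

View pics/post.png

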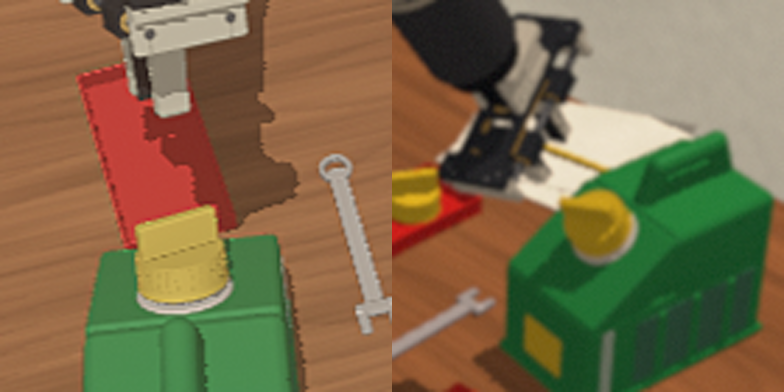

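The cap sits square, close above the collar. Its bar top is about 32–33 mm above the rim (32 mm expected when home), the gripper is clear, and the other cap is still in the tray.

```bash
python3 -c "
from station import arm
print(arm.job_done())"
```

```text
the job is handed in; nothing more can be done
None
```

The first cap I tried was the one that fits: it is screwed fully home and released, the other cap was never touched and is still in the red tray, and the job was handed in at about 12 s.

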